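# Build the junction-box display

## Robot

A 6-joint arm with a two-finger parallel gripper is mounted at the origin on the work surface. World frame = base frame: x ahead of the robot, y to its left, z up, the work surface at z = 0. Lengths are in m, angles in rad, forces in N, time in s.
With the tool pointing down it reaches from about 0.3 to 0.775 m from the base axis. Payload 14.6 kg.
Tool frame: the origin (TCP) lies at the very end of the fingers, on their centre line; the grasp point (between the pads) lies 19 mm behind it; z points along the fingers, y is the line along which they close (so a half turn about z gives the same grasp; the last joint's range is limited). The gripper opens to 94 mm and grips with 3 to 60 N. Pads are 16 mm wide; open, the fingers measure 119 mm over their backs; the gripper's body (75 mm by 177 mm) begins 78 mm behind the grasp point.
Start: joints at [-1.301, 0.3, 1.521, -0, 1.321, -0.067], TCP at [0.182, -0.519, 0.205] pointing down, gripper open.
Joint ranges: [-3.03, 3.03], [-0.79, 2.21], [0.23, 2.52], [-1.04, 4.18], [0, 3.07], [-2.55, 2.55]. Speed limits (rad/s): [2.22, 2.22, 2.57, 3.14, 3.14, 3.14].

## Interface

Orientations are given as [roll, pitch, yaw] about the fixed x, y, z axes, in that order (R = Rz(yaw) Ry(pitch) Rx(roll)).
In Python, from station import ctrl gives the robot as it stands.
- The arm moves only by the tool move_arm, never from a script. Its argument "increments" is a list of rows, each a list of 7 numbers: the opening, from 0 (shut) to 1 (fully open), then the shift along the tool's x, y, z in units of 50 mm (1.0 is 50 mm), then the turn, a rotation vector about the tool's x, y, z in rad. In form: [[claw, tx, ty, tz, rx, ry, rz], ...]. A call has 1 to 20 rows; each row shifts and turns the commanded pose from where the row before left it, along the tool's axes as they then stand; what a row does not reach is not made up. A row lasts 1/10 s, in which the tool goes at most 50 mm and 8.59 degrees, less where a joint would pass 70% of its speed; a pose out of reach is approached as far as the arm can. A call is refused whole if a number of a shift passes 1 or a number of a turn 0.15, either way. A call with a gripper value outside its range is refused whole. The fingers move at their own pace and stop on an object; "force" is the grip in N (left out, the last holds). Time passes only in rows, so rows that do not move let the fingers close. It gives the time, the measured TCP pose, the force, the opening and the grip force at its end, in the units of the state.
- ctrl.get_obs(): the state, without advancing time (a new reading comes with each control period).
- ctrl.camera(name): name is "scene" or "top" or "wrist"; returns a dict with "color" (420x560x3 uint8, blue, green, red), "K" (3x3 intrinsics, pixels), "pose" (4x4, takes a point from camera to world coordinates); the wrist camera has in their place "tool_from_camera" (4x4, takes a point from camera to tool coordinates, whose origin is the TCP and whose axes are the flange's). Camera axes: x right, y down, z forward; pixel columns grow to the right and rows downward; lengths in m; the calibration is good to about 2 mm. A picture is of the moment at which its call begins: read the wrist's pose just before it. There is no depth.
- ctrl.hand_in(): hands the job in; it is judged then, once.
Trained networks look in a picture, given as the dict that the camera call returned (one of the last four; its "shot" number tells which), for a name from the list of things; names that differ only in an ending like _2 or _b are one class to them, and where a whole thing is asked for, a point or a joint stands for the part that bears it (a point fixed in the world has none). Each returns a list of dicts, best first, with "conf" (0 to 1); they miss things now and then, are a little off and sometimes report something else, mostly with a low value. They report only what shows in the picture. A call takes as long as a camera call. They do not tell look-alikes from the thing itself.
- ctrl.cut_out(name, picture): "mask" (420x560 bool, what is visible of it) and "centre" ([row, column] in pixels, amid what is visible of it).
The state is a dict: "time_s": time; "qpos": joint angles; "joint_vel": joint speeds; "tau": joint torques, N m; "ee_pos": TCP position; "eef_rot": TCP orientation; "force": force on the tool from outside, world axes, zero at the start; "moment": the same for the moment, N m; "grip_width": finger opening in m; "grip_force": force on a finger pad.
Only numpy, scipy, OpenCV 4.12 (cv2) and the standard library are available. Lean on these libraries where they do the work, as an engineer would, in place of code of your own. Each camera call takes 0.05 s, during which the arm holds its last target. There are 200 camera calls.

## Task

Set up the two shop display samples: on the red square plinth stack the junction boxes, dark grey at the bottom, white on it and blue on top, each centred on what is under it; on the green round plinth stand the orange round wall box, centred and mouth up, and stand the black one upright inside it. Leave the roll of tape, the utility knife and the white stock bin where they are.

Things in the scene. Friction and masses are not known exactly. Their poses are not given: they have to be found in the camera images.
- grey_box: large dark grey lidded junction box, closed, 90 (its x) x 66 (its y) x 45 mm high; loose, 0.1 to 0.25 kg. Origin: centre of its underside, z up. Flat top and sides.
- white_box: medium white lidded junction box, closed, 58 x 58 x 38 mm high, sides along its x and y; loose. Origin: centre of its underside, z up. Flat top.
- blue_box: small blue junction box, closed, 40 x 40 x 32 mm high, sides along its x and y; loose. Origin: centre of its underside, z up. Flat top.
- orange_cup: wide, shallow orange round wall box, an open cup standing mouth up: 66 mm outside diameter, 58 mm inside, 40 mm high, floor 4 mm thick; loose. Origin: centre of its underside, z up.
- black_cup: narrow, deep black round wall box, an open cup standing mouth up: 40 mm outside diameter, 32 mm inside, 80 mm high, floor 4 mm thick; loose. Origin: centre of its underside, z up. Inside the orange one it stands on that one's floor with about 9 mm to spare all round and its top 44 mm above the orange rim.
- square_plinth: square display plinth with a red top and dark wooden edge, 120 x 120 x 12 mm high, fixed to the bench. Origin: centre of its underside; its flat top lies 12 mm above.
- round_plinth: round display plinth with a bright green top and dark wooden edge, 120 mm diameter, 12 mm high, fixed to the bench. Origin: centre of its underside; its flat top lies 12 mm above.
- tape: roll of pale paper tape lying flat on the bench among the boxes, 90 mm diameter, 48 mm high, open middle. Origin: centre of its underside. To be left alone.
- knife: red and black utility knife lying on the bench beyond the boxes, 150 mm long (along its x), 30 wide, 20 high. Origin: middle of its underside. To be left alone.
- stock_bin: white open stock bin with a slanted top edge, the one nearest the boxes, on their left, 150 (its x) x 100 x 105 mm high at the back (+x), full of small fittings. Origin: centre of its underside. To be left alone.
Not all that is in view belongs to the job. There is more than one size of the blue_box; the job needs the smaller.

How it is judged:
At the end, for the whole second after the job is handed in: Grey box centred on the red plinth and white on grey within 15 mm, blue on white within 12 mm; orange cup on the green plinth within 15 mm, black cup on its floor within 12 mm; each resting on its support (height within 4 mm), upright within 0.1 rad and still (horizontal distance between grey_box and square_plinth below 0.015 m and z of grey_box in the frame of square_plinth between 0.008 and 0.016 m and angle between each of grey_box, white_box, blue_box, orange_cup, black_cup's own z axis and vertical below 0.1 rad and linear speed of each of grey_box, white_box, blue_box, orange_cup, black_cup below 0.02 m/s and angular speed of each of grey_box, white_box, blue_box, orange_cup, black_cup below 0.2 rad/s and horizontal distance between white_box and grey_box below 0.015 m and z of white_box in the frame of grey_box between 0.041 and 0.049 m and horizontal distance between blue_box and white_box below 0.012 m and z of blue_box in the frame of white_box between 0.034 and 0.042 m and horizontal distance between orange_cup and round_plinth below 0.015 m and z of orange_cup in the frame of round_plinth between 0.008 and 0.016 m and horizontal distance between black_cup and orange_cup below 0.012 m and z of black_cup in the frame of orange_cup between 0 and 0.008 m); the robot touches nothing.
It fails at once if the roll of tape is shifted by more than 30 mm (distance of tape from where it was at the start of the episode above 0.03 m).
It fails at once if the utility knife is shifted by more than 30 mm (distance of knife from where it was at the start of the episode above 0.03 m).
It fails at once if the white stock bin is shifted by more than 30 mm (distance of stock_bin from where it was at the start of the episode above 0.03 m).
It also fails if it takes over 131 s, if anything falls off the work surface, if the arm or the gripper's body presses on something with over 40 N, if the wrist force passes 120 N, or if a joint passes its speed limit or range.

## Working session

There is one attempt and no reset: what is moved stays moved. The work goes in short steps, Python scripts to look and compute and a tool call to move; the robot and the scene stay as the last step left them, time stands still between calls to the robot, and variables do not carry over. Pictures are saved under pics/ and viewed, at most 14 in all, crops included, and the job is handed in when it is done.

Besides the shell and the picture viewer there is one more tool, called after "Call:" in YAML: its name, and indented under it one key for each argument. move_arm: Moves the arm, as the interface text tells. Its arguments: {"type":"object","properties":{"increments":{"type":"array","items":{"type":"array","items":{"type":"number"}}},"force":{"type":"number"}},"required":["increments"]}

```bash
mkdir -p pics; ls; python3 - <<'E'
from station import ctrl
import cv2,numpy as np
o=ctrl.get_obs();print({k:np.round(v,3).tolist() for k,v in o.items()})
for n in("top","scene"):
    p=ctrl.camera(n);cv2.imwrite(f"pics/{n}0.png",p["color"]);print(n,np.round(p["K"],1).tolist(),np.round(p["pose"],3).tolist())
    for t in "grey_box white_box blue_box orange_cup black_cup square_plinth round_plinth tape knife stock_bin".split():
        print(t,[(round(d["conf"],2),np.round(d["centre"]).tolist(),int(d["mask"].sum())) for d in ctrl.cut_out(t,p)])
E
```

```text
pics
{'time_s': 0.0, 'qpos': [-1.301, 0.301, 1.522, 0.0, 1.321, -0.067], 'joint_vel': [0.0, 0.001, 0.0, -0.0, 0.0, -0.001], 'tau': [-0.001, -53.181, -35.273, 0.071, 0.024, -0.0], 'ee_pos': [0.182, -0.519, 0.205], 'eef_rot': [-3.14, -0.0, 0.337], 'force': [-0.217, -0.02, -0.429], 'moment': [0.027, -0.032, -0.001], 'grip_force': 0.0, 'grip_width': 0.094}
top [[398.9, 0.0, 275.7], [0.0, 398.9, 208.2], [0.0, 0.0, 1.0]] [[-0.006, -0.992, 0.129, 0.444], [-0.999, 0.001, -0.032, 0.122], [0.031, -0.129, -0.991, 0.988], [0.0, 0.0, 0.0, 1.0]]
grey_box [(0.74, [264.0, 197.0], 1214)]
white_box [(0.62, [185.0, 212.0], 635)]
blue_box [(0.82, [253.0, 347.0], 318), (0.66, [305.0, 337.0], 698)]
orange_cup [(0.55, [258.0, 418.0], 662)]
black_cup []
square_plinth [(0.76, [263.0, 271.0], 2474)]
round_plinth [(0.93, [183.0, 339.0], 1796)]
tape [(0.9, [193.0, 424.0], 801)]
knife [(0.97, [121.0, 334.0], 738)]
stock_bin [(0.93, [225.0, 104.0], 4029)]
scene [[520.3, 0.0, 280.6], [0.0, 520.3, 210.5], [0.0, 0.0, 1.0]] [[-0.627, 0.6, -0.497, 1.279], [0.779, 0.478, -0.405, 0.695], [-0.006, -0.641, -0.767, 1.158], [0.0, 0.0, 0.0, 1.0]]
grey_box [(0.58, [218.0, 350.0], 916)]
white_box [(0.64, [261.0, 303.0], 644)]
blue_box [(0.79, [166.0, 251.0], 195), (0.66, [150.0, 284.0], 388)]
orange_cup [(0.82, [140.0, 212.0], 415), (0.44, [281.0, 410.0], 2588)]
black_cup [(0.63, [167.0, 252.0], 207), (0.22, [142.0, 213.0], 384)]
square_plinth [(0.86, [196.0, 302.0], 1371)]
round_plinth [(0.9, [209.0, 218.0], 1113), (0.45, [217.0, 353.0], 937), (0.39, [223.0, 261.0], 365)]
tape [(0.82, [167.0, 179.0], 724)]
knife [(0.91, [240.0, 181.0], 622), (0.43, [216.0, 350.0], 991)]
stock_bin [(0.74, [279.0, 407.0], 2568), (0.27, [224.0, 261.0], 333)]
```

View both.

```bash
python3 - <<'E'
import cv2
a=cv2.imread("pics/top0.png")[80:360,40:490];cv2.imwrite("pics/top0c.png",cv2.resize(a,None,fx=1.75,fy=1.75,interpolation=2))
a=cv2.imread("pics/scene0.png")[90:340,110:470];cv2.imwrite("pics/scene0c.png",cv2.resize(a,None,fx=2.2,fy=2.2,interpolation=2))
E
```

```text
(no output)
```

View pics/top0c.png

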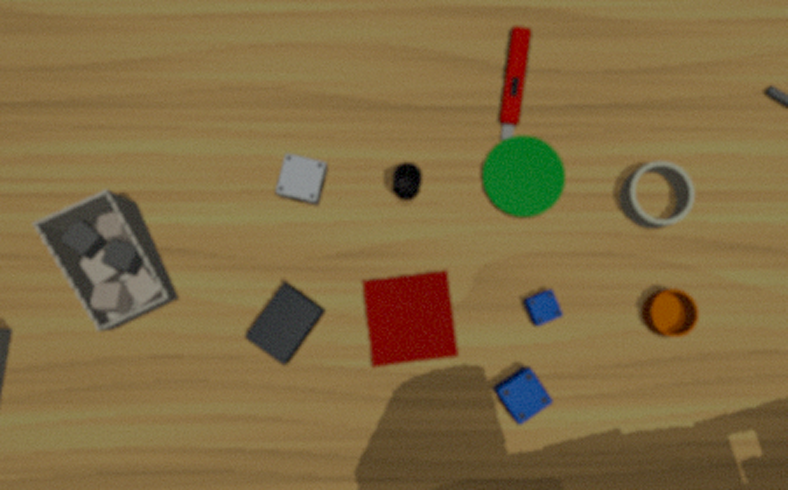

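View pics/scene0c.png

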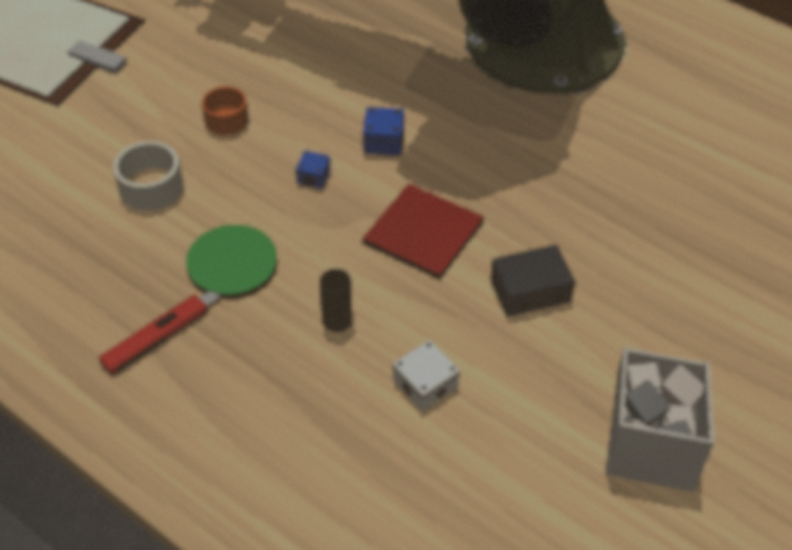

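```bash
cat > h.py <<'E'
import numpy as np,cv2
from scipy.optimize import minimize
from scipy.spatial.transform import Rotation as R
from station import ctrl
DIM=dict(grey_box=(.09,.066,.045),white_box=(.058,.058,.038),blue_box=(.04,.04,.032),square_plinth=(.12,.12,.012),
 orange_cup=(.066,0,.04),black_cup=(.04,0,.08),round_plinth=(.12,0,.012),tape=(.09,0,.048))
def pts(n,p,z0=0):
    a,b,h=DIM[n]
    if b: q=np.array([[sx*a/2,sy*b/2] for sx,sy in((1,1),(1,-1),(-1,-1),(-1,1))])
    else:
        t=np.arange(24)*np.pi/12; q=a/2*np.c_[np.cos(t),np.sin(t)]
    c,s=np.cos(p[2]),np.sin(p[2]); q=q@np.array([[c,s],[-s,c]])+p[:2]
    return np.vstack([np.c_[q,np.full(len(q),z0+z)] for z in(0,h)])
def proj(P,K,T):
    q=(P-T[:3,3])@T[:3,:3]@K.T; return q[:,:2]/q[:,2:]
def ray(uv,K,T,z):
    d=T[:3,:3]@np.linalg.inv(K)@[uv[0],uv[1],1]; return (T[:3,3]+d*(z-T[2,3])/d[2])[:2]
def iou(n,p,views,z0):
    s=0
    for m,K,T in views:
        im=np.zeros(m.shape,np.uint8); h=cv2.convexHull(proj(pts(n,p,z0),K,T).astype(np.float32))
        cv2.fillConvexPoly(im,np.round(h*16).astype(int),1,shift=4)
        s+=(m&(im>0)).sum()/(m|(im>0)).sum()
    return s/len(views)
def fit(n,xy,views,z0=0):
    best=None
    for y in ([0] if not DIM[n][1] else np.arange(0,np.pi if n=="grey_box" else np.pi/2,.26)):
        r=minimize(lambda p:-iou(n,p,views,z0),[*xy,y],method="Nelder-Mead",options=dict(initial_simplex=[[*xy,y],[xy[0]+.015,xy[1],y],[xy[0],xy[1]+.015,y],[*xy,y+.25]],xatol=2e-4,fatol=1e-4))
        if best is None or r.fun<best.fun: best=r
    return best.x,-best.fun
def wrist():
    o=ctrl.get_obs(); p=ctrl.camera("wrist")
    T=np.eye(4);T[:3,:3]=R.from_euler("xyz",o["eef_rot"]).as_matrix();T[:3,3]=o["ee_pos"]
    p["pose"]=T@p["tool_from_camera"]; return p
def go(xyz,yaw=None):
    "increments wanted: turn about tool z first, then shift in tool units"
    o=ctrl.get_obs(); r=R.from_euler("xyz",o["eef_rot"]); cur=o["eef_rot"][2]
    y=cur if yaw is None else yaw
    d=(y-cur+np.pi/2)%np.pi-np.pi/2
    M=R.from_euler("xyz",[np.pi,0,cur+d]).as_matrix()
    print("turn rz",round(-d,3),"(other",round(-(d-np.sign(d)*np.pi),2),") shift",np.round(M.T@(np.array(xyz)-o["ee_pos"])/.05,2),"q6",round(o["qpos"][5],2),"rot",np.round(o["eef_rot"],3))
E
python3 - <<'E'
from h import *
V={n:ctrl.camera(n) for n in("top","scene")}
for n in DIM:
    z0=0
    vs=[]
    ds=sorted(ctrl.cut_out(n,V["top"]),key=lambda d:-d["conf"])
    if n=="black_cup":
        g=V["top"]["color"].max(2)<55; l,lab=cv2.connectedComponents(g.astype(np.uint8)); m=lab==lab[183,272]; c=[183,272]; print(m.sum())
    else: m,c=ds[0]["mask"],ds[0]["centre"]
    t=V["top"];vs.append((m,t["K"],t["pose"]))
    xy=ray(c[::-1],t["K"],t["pose"],DIM[n][2])
    print(n,np.round(xy,3),*[(np.round(a,4),round(b,2)) for a,b in[fit(n,xy,vs)]])
    s=V["scene"];e=proj(np.array([[*xy,DIM[n][2]/2]]),s["K"],s["pose"])[0]
    if n=="black_cup":
        g=V["scene"]["color"].max(2)<75; l,lab=cv2.connectedComponents(g.astype(np.uint8)); m=lab==lab[226,263];print(m.sum());c=[226,263]
    else:
        dd=[d for d in ctrl.cut_out(n,s) if np.hypot(*(np.array(d["centre"])[::-1]-e))<20]
        if not dd: continue
        m=dd[0]["mask"]
    r=fit(n,xy,[(m,s["K"],s["pose"])]);print("   scene",np.round(r[0],4),round(r[1],2))
E
```

```text
grey_box [0.433 0.27 ] (array([ 0.4335,  0.2649, -0.6047]), np.float64(0.92))
   scene [0.4371 0.2644 2.5225] 0.92
white_box [ 0.636 -0.058] (array([ 0.6513, -0.0602,  1.5692]), np.float64(0.41))
blue_box [ 0.336 -0.051] (array([ 0.3338, -0.0584,  0.2289]), np.float64(0.57))
   scene [ 0.3292 -0.0626  1.6181] 0.67
square_plinth [0.439 0.098] (array([0.4407, 0.0956, 0.1114]), np.float64(0.98))
   scene [0.4438 0.0967 0.0794] 0.94
orange_cup [ 0.446 -0.251] (array([ 0.4456, -0.2645,  0.3462]), np.float64(0.92))
   scene [ 0.448  -0.2656  0.145 ] 0.85
254
black_cup [0.621 0.101] (array([0.6248, 0.1006, 0.1584]), np.float64(0.75))
318
   scene [0.6273 0.1012 0.0534] 0.75
round_plinth [ 0.633 -0.064] (array([ 0.6415, -0.0676, -0.1315]), np.float64(0.96))
   scene [ 6.461e-01 -6.680e-02 -1.000e-04] 0.9
tape [ 0.61  -0.269] (array([ 0.6107, -0.2535, -0.0346]), np.float64(0.6))
   scene [ 0.6144 -0.2533 -0.097 ] 0.78
```

```bash
python3 - <<'E'
from h import *
go([.447,-.265,.20],0)
E
```

```text
turn rz 0.337 (other -2.8 ) shift [ 5.3  -5.08  0.11] q6 -0.07 rot [-3.142 -0.     0.337]
```

Call:
move_arm:
  increments:
    - [1,0,0,0,0,0,0.112]
    - [1,0,0,0,0,0,0.112]
    - [1,0,0,0,0,0,0.113]
    - [1,0.5,-0.5,0,0,0,0]
    - [1,0.5,-0.5,0,0,0,0]
    - [1,0.5,-0.5,0,0,0,0]
    - [1,0.5,-0.5,0,0,0,0]
    - [1,0.5,-0.5,0,0,0,0]
    - [1,0.5,-0.5,0,0,0,0]
    - [1,0.5,-0.5,0,0,0,0]
    - [1,0.5,-0.5,0,0,0,0]
    - [1,0.5,-0.5,0,0,0,0]
    - [1,0.5,-0.5,0,0,0,0]
    - [1,0.3,-0.1,0.1,0,0,0]
    - [1,0,0,0,0,0,0]

```text
time_s: 3.45
ee_pos: [0.4477, -0.2635, 0.1996]
eef_rot: [-3.141, 0.001, 0.002]
force: [-0.1, -1.0, -0.9]
grip_width: 0.094
grip_force: 0.0
```

```bash
python3 - <<'E'
from h import *
p=wrist();cv2.imwrite("pics/w1.png",p["color"])
for d in ctrl.cut_out("orange_cup",p)[:2]:
    print(d["conf"],d["centre"],d["mask"].sum());x=ray(d["centre"][::-1],p["K"],p["pose"],.04)
    r=fit("orange_cup",x,[(d["mask"],p["K"],p["pose"])]);print(x,r)
    go([*r[0][:2],.2])
E
```

```text
0.56 [198.6, 284.7] 3279
[ 0.45044128 -0.26707957] (array([ 0.4449699 , -0.26491852,  0.0692176 ]), np.float64(0.9328591749644382))
turn rz -0.0 (other -0.0 ) shift [-0.03  0.    0.  ] q6 0.97 rot [-3.141e+00  1.000e-03 -0.000e+00]
```

View pics/w1.png

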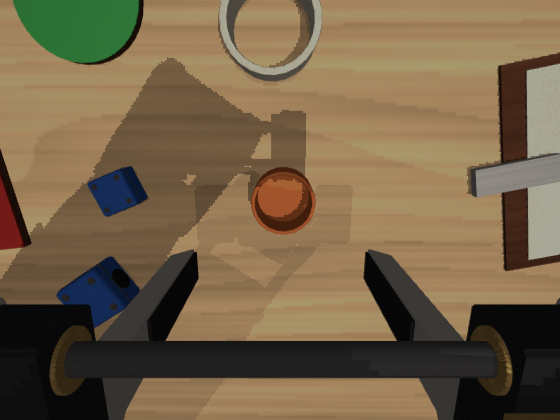

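Call:
move_arm:
  increments:
    - [1,-0.03,0.02,0.5,0,0,0]
    - [1,0,0,0.5,0,0,0]
    - [1,0,0,0.5,0,0,0]
    - [1,0,0,0.5,0,0,0]
    - [1,0,0,0.5,0,0,0]
    - [1,0,0,0.5,0,0,0]
    - [1,0,0,0.5,0,0,0]
    - [1,0,0,0.2,0,0,0]
    - [1,0,0,0,0,0,0]
    - [0.3,0,0,0,0,0,0]
    - [0.3,0,0,0,0,0,0]
    - [0.3,0,0,0,0,0,0]
    - [0.3,0,0,0,0,0,0]
    - [0.3,0,0,0,0,0,0]
    - [0.3,0,0,0,0,0,0]
    - [0.3,0,0,0,0,0,0]
  force: 15

```text
time_s: 5.15
ee_pos: [0.4456, -0.2653, 0.0161]
eef_rot: [3.141, -0.001, -0.0]
force: [-0.7, 0.7, 6.9]
grip_width: 0.0657
grip_force: 15.0
```

Call:
move_arm:
  increments:
    - [0.3,0,0,-0.3,0,0,0]
    - [0.3,0,0,-0.5,0,0,0]
    - [0.3,0,0,-0.5,0,0,0]
    - [0.3,0,0,-0.5,0,0,0]
    - [0.3,0,0,-0.5,0,0,0]
    - [0.3,0.4,-0.4,0,0,0,0]
    - [0.3,0.4,-0.4,0,0,0,0]
    - [0.3,0.4,-0.4,0,0,0,0]
    - [0.3,0.4,-0.4,0,0,0,0]
    - [0.3,0.4,-0.4,0,0,0,0]
    - [0.3,0,-0.4,0,0,0,0]
    - [0.3,0,-0.4,0,0,0,0]
    - [0.3,0,-0.4,0,0,0,0]
    - [0.3,0,-0.4,0,0,0,0]
    - [0.3,0,0,0,0,0,0]

```text
time_s: 6.65
ee_pos: [0.5452, -0.0834, 0.1304]
eef_rot: [-3.141, 0.0, 0.002]
force: [-0.3, -0.3, -0.8]
grip_width: 0.0653
grip_force: 15.0
```

```bash
python3 - <<'E'
from h import *
p=wrist();cv2.imwrite("pics/w2.png",p["color"])
for d in ctrl.cut_out("round_plinth",p)[:2]:
    print(d["conf"],d["centre"],d["mask"].sum());x=ray(d["centre"][::-1],p["K"],p["pose"],.012)
    r=fit("round_plinth",x,[(d["mask"],p["K"],p["pose"])]);print(x,r)
    go([*r[0][:2],.12])
E
```

```text
0.63 [96.8, 263.5] 17527
[ 0.64239279 -0.06858315] (array([ 0.64130622, -0.06784973,  0.19805896]), np.float64(0.986093908343655))
turn rz -0.0 (other -0.0 ) shift [ 1.92 -0.35  0.21] q6 1.35 rot [3.141e+00 0.000e+00 1.000e-03]
```

View pics/w2.png

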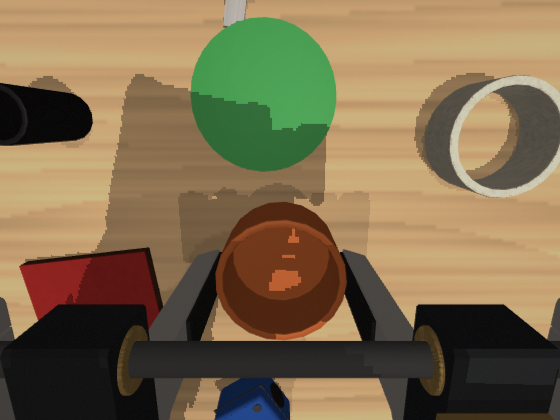

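Call:
move_arm:
  increments:
    - [0.3,0.4,-0.07,0,0,0,0]
    - [0.3,0.4,-0.07,0,0,0,0]
    - [0.3,0.4,-0.07,0,0,0,0]
    - [0.3,0.4,-0.07,0,0,0,0]
    - [0.3,0.33,-0.05,0,0,0,0]
    - [0.3,0,0,0.4,0,0,0]
    - [0.3,0,0,0.4,0,0,0]
    - [0.3,0,0,0.4,0,0,0]
    - [0.3,0,0,0.4,0,0,0]
    - [0.3,0,0,0.2,0,0,0]
    - [0.3,0,0,0.1,0,0,0]
    - [0.3,0,0,0.08,0,0,0]
    - [0.3,0,0,0.04,0,0,0]
    - [0.3,0,0,0,0,0,0]
    - [0.3,0,0,0,0,0,0]

```text
time_s: 8.25
ee_pos: [0.6421, -0.0687, 0.03]
eef_rot: [3.141, -0.001, -0.0]
force: [-0.2, 0.9, -0.8]
grip_width: 0.0658
grip_force: 15.0
```

Call:
move_arm:
  increments:
    - [0.3,0,0,0.04,0,0,0]
    - [0.3,0,0,0,0,0,0]
    - [1,0,0,0,0,0,0]
    - [1,0,0,0,0,0,0]
    - [1,0,0,0,0,0,0]
    - [1,0,0,0,0,0,0]
    - [1,0,0,0,0,0,0]
    - [1,0,0,-0.4,0,0,0]
    - [1,0,0,-0.5,0,0,0]
    - [1,0,0,-0.5,0,0,0]
    - [1,0,0,-0.5,0,0,0]
    - [1,0,0,-0.5,0,0,0]
    - [1,0,0,-0.5,0,0,0]
    - [1,0,0,-0.5,0,0,0]
    - [1,-0.5,0,0,0,0,0]
    - [1,-0.5,0,0,0,0,0]
    - [1,-0.5,0,0,0,0,0]
    - [1,0,0,0,0,0,0]

```text
time_s: 10.05
ee_pos: [0.5651, -0.0687, 0.198]
eef_rot: [3.141, -0.0, -0.0]
force: [0.5, -0.1, 0.5]
grip_width: 0.0946
grip_force: 0.0
```

```bash
python3 - <<'E'
from h import *
p=wrist();cv2.imwrite("pics/w3.png",p["color"])
for n in("orange_cup","round_plinth"):
  for d in ctrl.cut_out(n,p)[:1]:
    z0=.012*(n=="orange_cup")
    x=ray(d["centre"][::-1],p["K"],p["pose"],.012)
    r=fit(n,x,[(d["mask"],p["K"],p["pose"])],z0);print(n,d["conf"],x,r)
g=p["color"].astype(int);m=(g[...,1]>g[...,2]*1.3)&(g[...,1]>g[...,0]*1.3)
m=m.astype(np.uint8);h=cv2.convexHull(cv2.findNonZero(m));im=np.zeros_like(m);cv2.fillConvexPoly(im,h,1)
print(m.sum(),fit("round_plinth",[.642,-.067],[(im>0,p["K"],p["pose"])]))
go([.56,.10,.19])
E
```

```text
orange_cup 0.93 [ 0.6436915  -0.07142251] (array([ 0.64121653, -0.06823258,  0.14616628]), np.float64(0.9487239522360102))
round_plinth 0.96 [ 0.67079718 -0.09068199] (array([ 0.64123845, -0.06832762,  0.11140528]), np.float64(0.6071332315155871))
6835 (array([ 0.64116059, -0.06690274,  0.09192281]), np.float64(0.16350354299072248))
turn rz -0.0 (other -0.0 ) shift [-0.15 -3.37  0.15] q6 1.39 rot [ 3.142e+00 -1.000e-03 -0.000e+00]
```

View pics/w3.png

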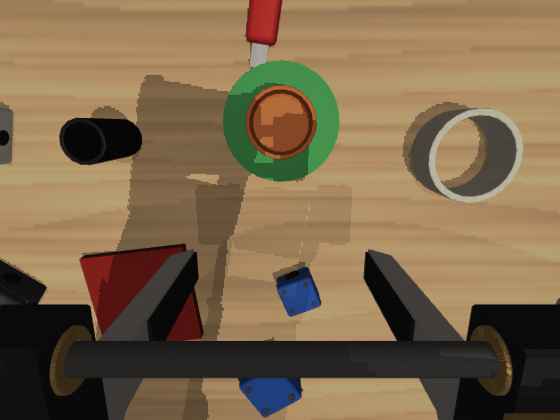

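Call:
move_arm:
  increments:
    - [1,0,-0.5,0,0,0,0]
    - [1,0,-0.5,0,0,0,0]
    - [1,0,-0.5,0,0,0,0]
    - [1,0,-0.5,0,0,0,0]
    - [1,0,-0.5,0,0,0,0]
    - [1,0,-0.5,0,0,0,0]
    - [1,0,-0.4,0,0,0,0]
    - [1,0,0,0,0,0,0]

```text
time_s: 11.0
ee_pos: [0.5673, 0.1034, 0.197]
eef_rot: [-3.141, 0.0, 0.002]
force: [-0.8, -0.3, 0.6]
grip_width: 0.0936
grip_force: 0.0
```

```bash
python3 - <<'E'
from h import *
p=wrist();cv2.imwrite("pics/w4.png",p["color"])
for d in ctrl.cut_out("black_cup",p)[:2]:
    x=ray(d["centre"][::-1],p["K"],p["pose"],.04)
    r=fit("black_cup",x,[(d["mask"],p["K"],p["pose"])]);print(d["conf"],d["centre"],x,r)
    go([*r[0][:2],.19])
for n in("white_box",):
  for d in ctrl.cut_out(n,p)[:2]:
    x=ray(d["centre"][::-1],p["K"],p["pose"],.03)
    r=fit(n,x,[(d["mask"],p["K"],p["pose"])]);print(n,d["conf"],d["centre"],x,r)
E
```

```text
0.82 [140.1, 288.4] [0.62796455 0.09658733] (array([0.6266167 , 0.10078064, 0.1760232 ]), np.float64(0.949235807860262))
turn rz -0.0 (other -0.0 ) shift [1.19 0.01 0.14] q6 1.68 rot [3.141e+00 0.000e+00 1.000e-03]
white_box 0.81 [130.0, 136.8] [0.6368354  0.24499137] (array([0.63464714, 0.24679491, 1.34454885]), np.float64(0.9528852388156472))
```

View pics/w4.png

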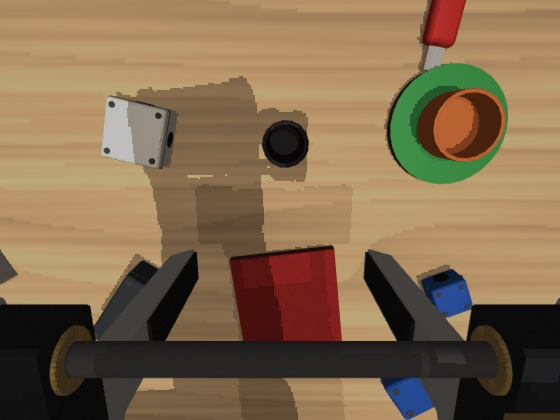

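Call:
move_arm:
  increments:
    - [1,0.4,0,0,0,0,0]
    - [1,0.4,0,0,0,0,0]
    - [1,0.4,0.01,0,0,0,0]
    - [1,0,0,0.5,0,0,0]
    - [1,0,0,0.5,0,0,0]
    - [1,0,0,0.5,0,0,0]
    - [1,0,0,0.5,0,0,0]
    - [1,0,0,0.5,0,0,0]
    - [1,0,0,0.44,0,0,0]
    - [0.1,0,0,0,0,0,0]
    - [0.1,0,0,0,0,0,0]
    - [0.1,0,0,0,0,0,0]
    - [0.1,0,0,0,0,0,0]
    - [0.1,0,0,0,0,0,0]
    - [0.1,0,0,0,0,0,0]
    - [0.1,0,0,0,0,0,0]
    - [0.1,0,0,0,0,0,0]
    - [0.1,0,0,0,0,0,0]
  force: 12

```text
time_s: 12.95
ee_pos: [0.6269, 0.1009, 0.0506]
eef_rot: [-3.142, -0.0, -0.0]
force: [-0.2, -0.5, 2.1]
grip_width: 0.0387
grip_force: 12.0
```

```bash
python3 - <<'E'
from h import *
go([.6415,-.068,.15])
E
```

```text
turn rz -0.0 (other -0.0 ) shift [ 0.29  3.38 -1.99] q6 1.67 rot [-3.142 -0.    -0.   ]
```

Call:
move_arm:
  increments:
    - [0.1,0,0,-0.3,0,0,0]
    - [0.1,0,0,-0.5,0,0,0]
    - [0.1,0,0,-0.5,0,0,0]
    - [0.1,0,0,-0.4,0,0,0]
    - [0.1,0,0,-0.3,0,0,0]
    - [0.1,0.09,0.4,0,0,0,0]
    - [0.1,0.1,0.4,0,0,0,0]
    - [0.1,0.1,0.4,0,0,0,0]
    - [0.1,0,0.4,0,0,0,0]
    - [0.1,0,0.4,0,0,0,0]
    - [0.1,0,0.4,0,0,0,0]
    - [0.1,0,0.4,0,0,0,0]
    - [0.1,0,0.4,0,0,0,0]
    - [0.1,0,0.18,0,0,0,0]
    - [0.1,0,0,0,0,0,0]
    - [0.1,0,0,0,0,0,0]

```text
time_s: 14.55
ee_pos: [0.6413, -0.0676, 0.1506]
eef_rot: [-3.141, 0.0, -0.0]
force: [-0.3, 0.2, -0.6]
grip_width: 0.0391
grip_force: 12.0
```

```bash
python3 - <<'E'
from h import *
go([.6415,-.068,.0666])
p=wrist();cv2.imwrite("pics/w5.png",p["color"])
E
```

```text
turn rz -0.0 (other -0.0 ) shift [0.   0.01 1.68] q6 1.41 rot [-3.141  0.    -0.   ]
```

View pics/w5.png

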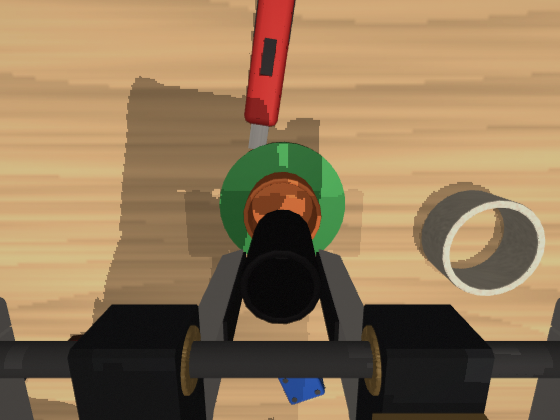

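Call:
move_arm:
  increments:
    - [0.1,0,0,0.3,0,0,0]
    - [0.1,0,0,0.3,0,0,0]
    - [0.1,0,0,0.3,0,0,0]
    - [0.1,0,0,0.3,0,0,0]
    - [0.1,0,0,0.3,0,0,0]
    - [0.1,0,0,0.1,0,0,0]
    - [0.1,0,0,0.05,0,0,0]
    - [0.1,0,0,0.03,0,0,0]
    - [0.1,0,0,0,0,0,0]
    - [0.1,0,0,0,0,0,0]

```text
time_s: 15.6
ee_pos: [0.6416, -0.0682, 0.067]
eef_rot: [3.141, -0.001, -0.0]
force: [0.4, 0.1, -1.0]
grip_width: 0.0389
grip_force: 12.0
```

Lower 1 mm more, open, rise, then head for the grey box.

Call:
move_arm:
  increments:
    - [0.1,0,0,0.02,0,0,0]
    - [0.1,0,0,0,0,0,0]
    - [1,0,0,0,0,0,0]
    - [1,0,0,0,0,0,0]
    - [1,0,0,0,0,0,0]
    - [1,0,0,0,0,0,0]
    - [1,0,0,0,0,0,0]
    - [1,0,0,0,0,0,0]
    - [1,0,0,-0.4,0,0,0]
    - [1,0,0,-0.5,0,0,0]
    - [1,0,0,-0.5,0,0,0]
    - [1,0,0,-0.5,0,0,0]
    - [1,0,0,-0.5,0,0,0]
    - [1,-0.5,0,-0.3,0,0,0]
    - [1,-0.5,0,0,0,0,0]
    - [1,-0.5,0,0,0,0,0]
    - [1,0,0,0,0,0,0]

```text
time_s: 17.3
ee_pos: [0.5647, -0.0681, 0.2011]
eef_rot: [3.141, -0.0, -0.0]
force: [-0.1, 0.3, 0.0]
grip_width: 0.0942
grip_force: 0.0
```

```bash
python3 - <<'E'
from h import *
p=wrist();cv2.imwrite("pics/w6.png",p["color"][40:240,120:420])
go([.41,.245,.2],-.61)
E
```

```text
turn rz 0.61 (other -2.53 ) shift [-6.14 -3.35  0.02] q6 1.39 rot [ 3.141e+00 -1.000e-03 -0.000e+00]
```

View pics/w6.png

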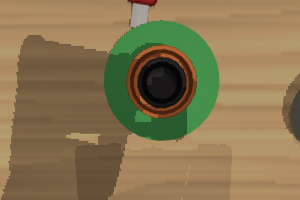

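Call:
move_arm:
  increments:
    - [1,0,0,0,0,0,-0.149]
    - [1,0,0,0,0,0,-0.149]
    - [1,0,0,0,0,0,-0.149]
    - [1,0,0,0,0,0,-0.149]
    - [1,0,0,0,0,0,-0.149]
    - [1,0,0,0,0,0,-0.149]
    - [1,0,0,0,0,0,-0.149]
    - [1,0,0,0,0,0,-0.149]
    - [1,0,0,0,0,0,-0.149]
    - [1,0,0,0,0,0,-0.149]
    - [1,0,0,0,0,0,-0.149]
    - [1,0,0,0,0,0,-0.149]
    - [1,0,0,0,0,0,-0.149]
    - [1,0,0,0,0,0,-0.149]
    - [1,0,0,0,0,0,-0.149]
    - [1,0,0,0,0,0,-0.149]
    - [1,0,0,0,0,0,-0.146]
    - [1,0,0,0,0,0,0]

```text
time_s: 19.15
ee_pos: [0.567, -0.0682, 0.2003]
eef_rot: [-3.142, -0.0, 2.532]
force: [-0.4, 0.1, -0.0]
grip_width: 0.0943
grip_force: 0.0
```

Call:
move_arm:
  increments:
    - [1,0.5,0.33,0,0,0,0]
    - [1,0.5,0.33,0,0,0,0]
    - [1,0.5,0.33,0,0,0,0]
    - [1,0.5,0.33,0,0,0,0]
    - [1,0.5,0.33,0,0,0,0]
    - [1,0.5,0.33,0,0,0,0]
    - [1,0.5,0.33,0,0,0,0]
    - [1,0.5,0.33,0,0,0,0]
    - [1,0.5,0.33,0,0,0,0]
    - [1,0.5,0.33,0,0,0,0]
    - [1,0.5,0.33,0,0,0,0]
    - [1,0.4,0.33,0,0,0,0]
    - [1,0,0,0,0,0,0]

```text
time_s: 20.45
ee_pos: [0.4381, 0.2657, 0.2004]
eef_rot: [3.141, -0.0, 2.528]
force: [0.1, -0.3, 0.4]
grip_width: 0.0941
grip_force: 0.0
```

```bash
python3 - <<'E'
from h import *
p=wrist();cv2.imwrite("pics/w7.png",p["color"])
for n in("grey_box","square_plinth"):
  for d in ctrl.cut_out(n,p)[:1]:
    x=ray(d["centre"][::-1],p["K"],p["pose"],.03)
    r=fit(n,x,[(d["mask"],p["K"],p["pose"])]);print(n,d["conf"],d["centre"],x,r)
    if n=="grey_box": go([*r[0][:2],.017],r[0][2])
E
```

```text
grey_box 0.66 [195.9, 277.8] [0.43220346 0.26630908] (array([0.43481498, 0.26463787, 2.53024561]), np.float64(0.9410999023755288))
turn rz -0.002 (other 3.14 ) shift [ 0.08 -0.03  3.67] q6 -0.49 rot [-3.141 -0.     2.528]
square_plinth 0.85 [264.8, 161.0] [0.42128272 0.11653118] (array([0.44053904, 0.09578696, 1.68989022]), np.float64(0.6417059748427673))
```

View pics/w7.png

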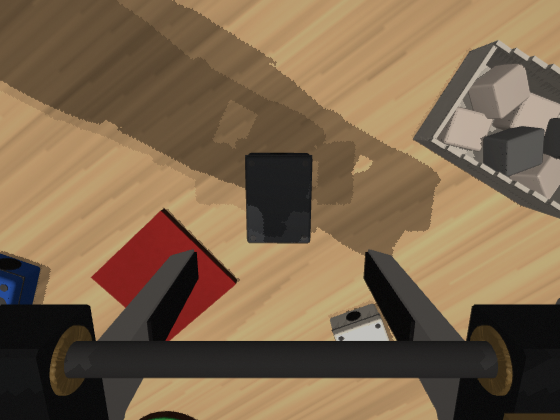

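Call:
move_arm:
  increments:
    - [1,0.06,-0.03,0.5,0,0,0]
    - [1,0,0,0.5,0,0,0]
    - [1,0,0,0.5,0,0,0]
    - [1,0,0,0.5,0,0,0]
    - [1,0,0,0.5,0,0,0]
    - [1,0,0,0.5,0,0,0]
    - [1,0,0,0.4,0,0,0]
    - [1,0,0,0.25,0,0,0]
    - [1,0,0,0,0,0,0]
    - [0.3,0,0,0,0,0,0]
    - [0.3,0,0,0,0,0,0]
    - [0.3,0,0,0,0,0,0]
    - [0.3,0,0,0,0,0,0]
    - [0.3,0,0,0,0,0,0]
    - [0.3,0,0,0,0,0,0]
    - [0.3,0,0,0,0,0,0]
  force: 25

```text
time_s: 22.2
ee_pos: [0.4355, 0.264, 0.0185]
eef_rot: [3.141, 0.0, 2.53]
force: [-1.1, -1.0, 6.7]
grip_width: 0.0661
grip_force: 25.0
```

Call:
move_arm:
  increments:
    - [0.3,0,0,-0.3,0,0,0]
    - [0.3,0,0,-0.5,0,0,0]
    - [0.3,0,0,-0.5,0,0,0]
    - [0.3,0,0,-0.4,0,0,0]
    - [0.3,0,0,-0.3,0,0,0]
    - [0.3,0,0,0,0,0,-0.142]
    - [0.3,0,0,0,0,0,-0.142]
    - [0.3,0,0,0,0,0,-0.142]
    - [0.3,0,0,0,0,0,-0.142]
    - [0.3,0,0,0,0,0,-0.142]
    - [0.3,0,0,0,0,0,0]

```text
time_s: 23.3
ee_pos: [0.4351, 0.2638, 0.1179]
eef_rot: [-3.141, -0.0, -3.041]
force: [-0.1, -0.8, -1.6]
grip_width: 0.066
grip_force: 25.0
```

```bash
python3 - <<'E'
from h import *
go([.441,.096,.0305])
E
```

```text
turn rz -0.0 (other -0.0 ) shift [ 0.22 -3.35  1.75] q6 -1.2 rot [-3.141 -0.    -3.041]
```

Call:
move_arm:
  increments:
    - [0.3,0.11,-0.4,0,0,0,0]
    - [0.3,0.11,-0.4,0,0,0,0]
    - [0.3,0,-0.4,0,0,0,0]
    - [0.3,0,-0.4,0,0,0,0]
    - [0.3,0,-0.4,0,0,0,0]
    - [0.3,0,-0.4,0,0,0,0]
    - [0.3,0,-0.4,0,0,0,0]
    - [0.3,0,-0.4,0,0,0,0]
    - [0.3,0,-0.15,0,0,0,0]
    - [0.3,0,0,0.4,0,0,0]
    - [0.3,0,0,0.4,0,0,0]
    - [0.3,0,0,0.4,0,0,0]
    - [0.3,0,0,0.3,0,0,0]
    - [0.3,0,0,0.15,0,0,0]
    - [0.3,0,0,0.06,0,0,0]
    - [0.3,0,0,0.02,0,0,0]
    - [0.3,0,0,0,0,0,0]
    - [0.3,0,0,0,0,0,0]

```text
time_s: 25.1
ee_pos: [0.4411, 0.0961, 0.032]
eef_rot: [3.142, 0.001, -3.044]
force: [-0.2, 0.1, -2.0]
grip_width: 0.0661
grip_force: 25.0
```

Call:
move_arm:
  increments:
    - [0.3,0,0,0.03,0,0,0]
    - [0.3,0,0,0,0,0,0]
    - [1,0,0,0,0,0,0]
    - [1,0,0,0,0,0,0]
    - [1,0,0,0,0,0,0]
    - [1,0,0,0,0,0,0]
    - [1,0,0,0,0,0,0]
    - [1,0,0,-0.4,0,0,0]
    - [1,0,0,-0.5,0,0,0]
    - [1,0,0,-0.5,0,0,0]
    - [1,0,0,-0.5,0,0,0]
    - [1,0,0,-0.5,0,0,0]
    - [1,0,0,-0.5,0,0,0]
    - [1,0,0,-0.5,0,0,0]
    - [1,-0.3,0,0,0,0,0]
    - [1,-0.3,0,0,0,0,0]
    - [1,-0.3,0,0,0,0,0]
    - [1,0,0,0,0,0,0]

```text
time_s: 26.9
ee_pos: [0.4863, 0.1005, 0.1996]
eef_rot: [-3.142, -0.0, -3.044]
force: [0.7, -0.1, 0.7]
grip_width: 0.0939
grip_force: 0.0
```

```bash
python3 - <<'E'
from h import *
p=wrist();cv2.imwrite("pics/w8.png",p["color"])
for n in("grey_box",):
  for d in ctrl.cut_out(n,p)[:1]:
    x=ray(d["centre"][::-1],p["K"],p["pose"],.03)
    r=fit(n,x,[(d["mask"],p["K"],p["pose"])],.012);print(n,d["conf"],d["centre"],x,r)
g=p["color"].astype(int);m=(((g[...,2]>g[...,1]*2.2)&(g[...,2]>60))|d["mask"]).astype(np.uint8)
m=cv2.morphologyEx(m,cv2.MORPH_OPEN,np.ones((3,3)));l,lab,st,_=cv2.connectedComponentsWithStats(m);k=1+st[1:,4].argmax();print(st[k])
print(fit("square_plinth",[.441,.096],[(lab==k,p["K"],p["pose"])]))
go([.64,.247,.2],2.915)
E
```

```text
grey_box 0.64 [152.4, 280.7] [0.43675125 0.09631628] (array([0.44003558, 0.09626067, 0.09632056]), np.float64(0.9600113442994895))
[  220    93   118   118 12908]
(array([0.44068658, 0.09634561, 1.68999716]), np.float64(0.9703052172605623))
turn rz 0.325 (other -2.82 ) shift [-2.36  3.55 -0.01] q6 -1.54 rot [-3.142e+00 -1.000e-03 -3.043e+00]
```

View pics/w8.png

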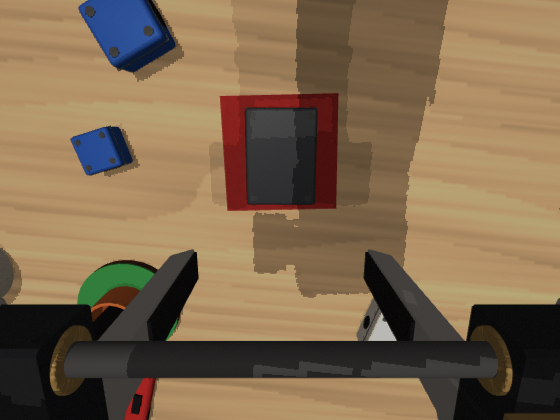

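Call:
move_arm:
  increments:
    - [1,0,0,0,0,0,0.108]
    - [1,0,0,0,0,0,0.108]
    - [1,0,0,0,0,0,0.109]
    - [1,-0.3,0.44,0,0,0,0]
    - [1,-0.3,0.44,0,0,0,0]
    - [1,-0.3,0.44,0,0,0,0]
    - [1,-0.3,0.44,0,0,0,0]
    - [1,-0.3,0.44,0,0,0,0]
    - [1,-0.3,0.44,0,0,0,0]
    - [1,-0.3,0.44,0,0,0,0]
    - [1,-0.26,0.47,0,0,0,0]
    - [1,0,0,0,0,0,0]

```text
time_s: 28.2
ee_pos: [0.6406, 0.2486, 0.199]
eef_rot: [-3.141, -0.001, 2.916]
force: [-0.8, -0.4, 0.7]
grip_width: 0.0938
grip_force: 0.0
```

```bash
python3 - <<'E'
from h import *
p=wrist();cv2.imwrite("pics/w9.png",p["color"])
for n in("white_box",):
  for d in ctrl.cut_out(n,p)[:2]:
    x=ray(d["centre"][::-1],p["K"],p["pose"],.03)
    r=fit(n,x,[(d["mask"],p["K"],p["pose"])]);print(n,d["conf"],d["centre"],d["mask"].sum(),x,r)
    y=r[0][2]; cur=2.915; y+=round((cur-y)/(np.pi/2))*np.pi/2
    go([*r[0][:2],.014],y)
E
```

```text
white_box 0.67 [195.2, 275.2] 3265 [0.63334148 0.24479668] (array([ 0.63477449,  0.24616189, -0.22009586]), np.float64(0.923882286361064))
turn rz -0.006 (other 3.14 ) shift [ 0.09 -0.04  3.71] q6 -1.03 rot [-3.141e+00 -1.000e-03  2.915e+00]
```

Call:
move_arm:
  increments:
    - [1,0.09,-0.04,0.5,0,0,0]
    - [1,0,0,0.5,0,0,0]
    - [1,0,0,0.5,0,0,0]
    - [1,0,0,0.5,0,0,0]
    - [1,0,0,0.5,0,0,0]
    - [1,0,0,0.5,0,0,0]
    - [1,0,0,0.4,0,0,0]
    - [1,0,0,0.29,0,0,0]
    - [1,0,0,0,0,0,0]
    - [0.3,0,0,0,0,0,0]
    - [0.3,0,0,0,0,0,0]
    - [0.3,0,0,0,0,0,0]
    - [0.3,0,0,0,0,0,0]
    - [0.3,0,0,0,0,0,0]
    - [0.3,0,0,0,0,0,0]
    - [0.3,0,0,0,0,0,0]
    - [0.3,0,0,0,0,0,0]
  force: 18

```text
time_s: 30.0
ee_pos: [0.6357, 0.246, 0.0158]
eef_rot: [3.141, 0.0, 2.915]
force: [-1.4, -0.8, 4.6]
grip_width: 0.0578
grip_force: 18.0
```

Call:
move_arm:
  increments:
    - [0.3,0,0,-0.3,0,0,0]
    - [0.3,0,0,-0.5,0,0,0]
    - [0.3,0,0,-0.5,0,0,0]
    - [0.3,0,0,-0.5,0,0,0]
    - [0.3,0,0,-0.5,0,0,0]
    - [0.3,0,0,-0.4,0,0,0]
    - [0.3,0,0,-0.3,0,0,0]
    - [0.3,0,0,0,0,0,-0.108]
    - [0.3,0,0,0,0,0,-0.108]
    - [0.3,0,0,0,0,0,-0.109]
    - [0.3,0,0,0,0,0,0]

```text
time_s: 31.1
ee_pos: [0.6354, 0.2459, 0.1656]
eef_rot: [-3.141, -0.0, -3.042]
force: [0.0, 0.3, -1.8]
grip_width: 0.0579
grip_force: 18.0
```

```bash
python3 - <<'E'
from h import *
go([.4403,.0963,.0728])
E
```

```text
turn rz -0.0 (other -0.0 ) shift [ 4.18 -2.59  1.86] q6 -1.36 rot [-3.141 -0.    -3.042]
```

Call:
move_arm:
  increments:
    - [0.3,0.42,-0.26,0,0,0,0]
    - [0.3,0.42,-0.26,0,0,0,0]
    - [0.3,0.42,-0.26,0,0,0,0]
    - [0.3,0.42,-0.26,0,0,0,0]
    - [0.3,0.42,-0.26,0,0,0,0]
    - [0.3,0.42,-0.26,0,0,0,0]
    - [0.3,0.42,-0.26,0,0,0,0]
    - [0.3,0.42,-0.26,0,0,0,0]
    - [0.3,0.42,-0.26,0,0,0,0]
    - [0.3,0.4,-0.25,0,0,0,0]
    - [0.3,0,0,0.4,0,0,0]
    - [0.3,0,0,0.4,0,0,0]
    - [0.3,0,0,0.4,0,0,0]
    - [0.3,0,0,0.3,0,0,0]
    - [0.3,0,0,0.2,0,0,0]
    - [0.3,0,0,0.1,0,0,0]
    - [0.3,0,0,0.04,0,0,0]
    - [0.3,0,0,0,0,0,0]
    - [0.3,0,0,0,0,0,0]

```text
time_s: 33.0
ee_pos: [0.4406, 0.0966, 0.074]
eef_rot: [3.142, 0.001, -3.044]
force: [-0.4, 0.1, -0.7]
grip_width: 0.0577
grip_force: 18.0
```

Call:
move_arm:
  increments:
    - [0.3,0,0,0.025,0,0,0]
    - [0.3,0,0,0,0,0,0]
    - [1,0,0,0,0,0,0]
    - [1,0,0,0,0,0,0]
    - [1,0,0,0,0,0,0]
    - [1,0,0,0,0,0,0]
    - [1,0,0,0,0,0,0]
    - [1,0,0,-0.4,0,0,0]
    - [1,0,0,-0.5,0,0,0]
    - [1,0,0,-0.5,0,0,0]
    - [1,0,0,-0.5,0,0,0]
    - [1,0,0,-0.5,0,0,0]
    - [1,0,0,-0.3,0,0,0]
    - [1,-0.3,0,0,0,0,0]
    - [1,-0.3,0,0,0,0,0]
    - [1,-0.3,0,0,0,0,0]
    - [1,0,0,0,0,0,0]

```text
time_s: 34.7
ee_pos: [0.4858, 0.101, 0.2068]
eef_rot: [-3.142, -0.0, -3.044]
force: [-0.6, -0.7, 0.2]
grip_width: 0.0939
grip_force: 0.0
```

```bash
python3 - <<'E'
from h import *
p=wrist();cv2.imwrite("pics/w10.png",p["color"])
for n,z in(("white_box",.057),("blue_box",0)):
  for d in ctrl.cut_out(n,p)[:2]:
    x=ray(d["centre"][::-1],p["K"],p["pose"],z+.02)
    r=fit(n,x,[(d["mask"],p["K"],p["pose"])],z);print(n,d["conf"],d["centre"],d["mask"].sum(),x,r)
    y=r[0][2]; cur=3.239; y+=round((cur-y)/(np.pi/2))*np.pi/2
    if z==0:go([*r[0][:2],.2],y)
E
```

```text
white_box 0.64 [159.1, 277.3] 4634 [0.43925787 0.09408738] (array([0.43925264, 0.0967405 , 1.66867318]), np.float64(0.9492011470708726))
blue_box 0.88 [152.1, 101.5] 1952 [ 0.45582914 -0.09100698] (array([ 0.4540118 , -0.08778893,  0.35270172]), np.float64(0.9001386962552012))
turn rz -0.254 (other 2.89 ) shift [ 1.88 -3.33  0.14] q6 -1.54 rot [-3.142e+00 -1.000e-03 -3.043e+00]
blue_box 0.8 [32.4, 129.0] 4694 [ 0.33830756 -0.06003318] (array([ 0.33577656, -0.062127  ,  0.24771993]), np.float64(0.6338658146964856))
turn rz -0.15 (other 2.99 ) shift [ 3.68 -2.43  0.14] q6 -1.54 rot [-3.142e+00 -1.000e-03 -3.043e+00]
```

View pics/w10.png

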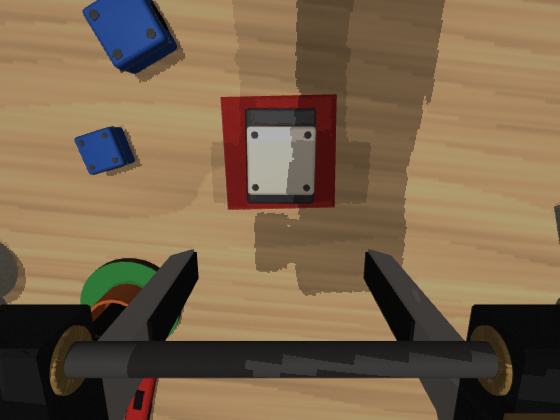

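Call:
move_arm:
  increments:
    - [1,0,0,0,0,0,-0.127]
    - [1,0,0,0,0,0,-0.127]
    - [1,0.24,-0.42,0,0,0,0]
    - [1,0.24,-0.42,0,0,0,0]
    - [1,0.24,-0.42,0,0,0,0]
    - [1,0.24,-0.42,0,0,0,0]
    - [1,0.24,-0.42,0,0,0,0]
    - [1,0.24,-0.42,0,0,0,0]
    - [1,0.24,-0.41,0.07,0,0,0]
    - [1,0.2,-0.4,0.07,0,0,0]
    - [1,0,0,0,0,0,0]

```text
time_s: 35.95
ee_pos: [0.4533, -0.0892, 0.2]
eef_rot: [3.142, -0.0, -2.792]
force: [0.7, -0.2, -0.0]
grip_width: 0.0939
grip_force: 0.0
```

```bash
python3 - <<'E'
from h import *
p=wrist()
for d in ctrl.cut_out("blue_box",p)[:2]:
    x=ray(d["centre"][::-1],p["K"],p["pose"],.02)
    r=fit("blue_box",x,[(d["mask"],p["K"],p["pose"])]);print(d["conf"],d["centre"],d["mask"].sum(),x,r)
    y=r[0][2]; cur=3.494; y+=round((cur-y)/(np.pi/2))*np.pi/2
    go([*r[0][:2],.01],y)
E
```

```text
0.69 [100.1, 352.6] 4084 [ 0.33460501 -0.05549084] (array([ 0.32522564, -0.05233244,  0.59245222]), np.float64(0.5394028389623103))
turn rz -0.241 (other 2.9 ) shift [1.74 2.02 3.81] q6 -2.19 rot [ 3.142  0.    -2.79 ]
```

```bash
python3 - <<'E'
from h import *
p=wrist();g=p["color"].astype(int)
m=((g[...,0]>g[...,2]*1.4)&(g[...,0]>g[...,1]*1.3)&(g[...,0]>35)).astype(np.uint8)
m=cv2.morphologyEx(m,cv2.MORPH_CLOSE,np.ones((7,7)));l,lab,st,c=cv2.connectedComponentsWithStats(m)
for k in range(1,l):
  if st[k,4]>600:
    x=ray(c[k],p["K"],p["pose"],.02);r=fit("blue_box",x,[(lab==k,p["K"],p["pose"])]);print(st[k],r)
    y=r[0][2];y+=round((3.494-y)/(np.pi/2))*np.pi/2;go([*r[0][:2],.011],y)
E
```

```text
[ 318   62   70   73 3842] (array([ 0.32618987, -0.05110367,  0.62411746]), np.float64(0.5704628185127405))
turn rz -0.272 (other 2.87 ) shift [1.65 2.08 3.79] q6 -2.19 rot [-3.142  0.    -2.789]
[ 260  177   39   42 1487] (array([ 0.45417937, -0.08852685,  0.33912871]), np.float64(0.8872315035799523))
turn rz 0.013 (other -3.13 ) shift [ 0.01 -0.03  3.79] q6 -2.19 rot [-3.142  0.    -2.789]
```

Call:
move_arm:
  increments:
    - [1,0,-0.02,0.5,0,0,0]
    - [1,0,0,0.5,0,0,0]
    - [1,0,0,0.5,0,0,0]
    - [1,0,0,0.5,0,0,0]
    - [1,0,0,0.5,0,0,0]
    - [1,0,0,0.5,0,0,0]
    - [1,0,0,0.45,0,0,0]
    - [1,0,0,0.3,0,0,0]
    - [1,0,0,0,0,0,0]
    - [0.1,0,0,0,0,0,0]
    - [0.1,0,0,0,0,0,0]
    - [0.1,0,0,0,0,0,0]
    - [0.1,0,0,0,0,0,0]
    - [0.1,0,0,0,0,0,0]
    - [0.1,0,0,0,0,0,0]
    - [0.1,0,0,0,0,0,0]
    - [0.1,0,0,0,0,0,0]
    - [0.1,0,0,0,0,0,0]
  force: 12

```text
time_s: 37.9
ee_pos: [0.4546, -0.0887, 0.0127]
eef_rot: [-3.142, 0.0, -2.789]
force: [-0.2, -0.9, 1.0]
grip_width: 0.0401
grip_force: 11.9
```

Call:
move_arm:
  increments:
    - [0.1,0,0,-0.3,0,0,0]
    - [0.1,0,0,-0.5,0,0,0]
    - [0.1,0,0,-0.5,0,0,0]
    - [0.1,0,0,-0.5,0,0,0]
    - [0.1,0,0,-0.5,0,0,0]
    - [0.1,0,0,-0.5,0,0,0]
    - [0.1,0,0,-0.4,0,0,0]
    - [0.1,0,0,-0.3,0,0,0]
    - [0.1,0,0,0,0,0,0.127]
    - [0.1,0,0,0,0,0,0.127]
    - [0.1,0,0,0,0,0,0]

```text
time_s: 39.0
ee_pos: [0.4545, -0.0886, 0.1877]
eef_rot: [3.142, -0.0, -3.045]
force: [0.7, -0.0, -0.6]
grip_width: 0.0401
grip_force: 11.9
```

```bash
python3 - <<'E'
from h import *
go([.4397,.0966,.107])
E
```

```text
turn rz -0.0 (other -0.0 ) shift [-0.06  3.72  1.61] q6 -1.94 rot [ 3.142 -0.    -3.045]
```

Call:
move_arm:
  increments:
    - [0.1,-0.06,0.4,0,0,0,0]
    - [0.1,0,0.4,0,0,0,0]
    - [0.1,0,0.4,0,0,0,0]
    - [0.1,0,0.4,0,0,0,0]
    - [0.1,0,0.4,0,0,0,0]
    - [0.1,0,0.4,0,0,0,0]
    - [0.1,0,0.4,0,0,0,0]
    - [0.1,0,0.4,0,0,0,0]
    - [0.1,0,0.4,0,0,0,0]
    - [0.1,0,0.12,0,0,0,0]
    - [0.1,0,0,0.4,0,0,0]
    - [0.1,0,0,0.4,0,0,0]
    - [0.1,0,0,0.4,0,0,0]
    - [0.1,0,0,0.2,0,0,0]
    - [0.1,0,0,0.1,0,0,0]
    - [0.1,0,0,0.05,0,0,0]
    - [0.1,0,0,0.02,0,0,0]
    - [0.1,0,0,0,0,0,0]
    - [0.1,0,0,0,0,0,0]

```text
time_s: 40.9
ee_pos: [0.4396, 0.0968, 0.1097]
eef_rot: [3.142, 0.001, -3.043]
force: [1.2, 0.9, -1.2]
grip_width: 0.0403
grip_force: 11.9
```

Call:
move_arm:
  increments:
    - [0.1,0,0,0.03,0,0,0]
    - [0.1,0,0,0.01,0,0,0]
    - [0.1,0,0,0,0,0,0]
    - [0.1,0,0,0,0,0,0]
    - [1,0,0,0,0,0,0]
    - [1,0,0,0,0,0,0]
    - [1,0,0,0,0,0,0]
    - [1,0,0,0,0,0,0]
    - [1,0,0,0,0,0,0]
    - [1,0,0,0,0,0,0]
    - [1,0,0,-0.3,0,0,0]
    - [1,0,0,-0.5,0,0,0]
    - [1,0,0,-0.5,0,0,0]
    - [1,0,0,-0.5,0,0,0]
    - [1,0,0,-0.5,0,0,0]
    - [1,-0.4,0,-0.2,0,0,0]
    - [1,-0.4,0,0,0,0,0]
    - [1,-0.4,0,0,0,0,0]
    - [1,0,0,0,0,0,0]

```text
time_s: 42.8
ee_pos: [0.5002, 0.1027, 0.2317]
eef_rot: [3.142, -0.001, -3.044]
force: [0.5, -0.8, 0.6]
grip_width: 0.0937
grip_force: 0.0
```

```bash
python3 - <<'E'
from h import *
p=wrist();s=ctrl.camera("scene")["color"]
cv2.imwrite("pics/end.png",np.hstack([p["color"][20:280,180:380],cv2.resize(s[90:270,130:400],(390,260))]))
DIMS=[("grey_box",.012),("white_box",.057),("blue_box",.095)]
for n,z in DIMS:
  for d in ctrl.cut_out(n,p)[:2]:
    x=ray(d["centre"][::-1],p["K"],p["pose"],z+.02)
    print(n,d["conf"],np.round(x,3),*fit(n,x,[(d["mask"],p["K"],p["pose"])],z))
E
```

```text
grey_box 0.83 [0.406 0.09 ] [0.4397749  0.09711406 0.09796267] 0.2656070784859905
white_box 0.96 [0.418 0.092] [0.43899226 0.09716672 0.09922372] 0.401441190144119
white_box 0.24 [ 0.629 -0.066] [ 0.63947534 -0.0559435   0.98339565] 0.3318295739348371
blue_box 0.76 [0.436 0.098] [0.43795397 0.09709457 0.13046896] 0.9636082075106466
blue_box 0.63 [ 0.362 -0.021] [ 0.35667944 -0.02097187  0.60448405] 0.9755965292841648
```

View pics/end.png

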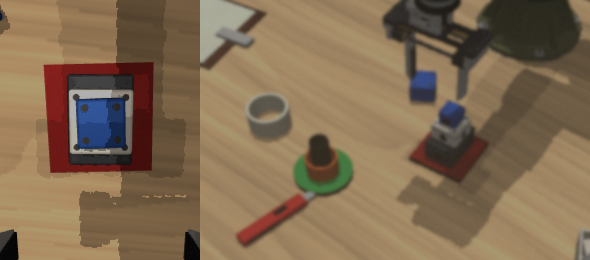

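The last picture shows both stacks standing centred: grey, white and blue on red, and black inside orange on green. Tape and knife have not moved.

```bash
python3 -c "
from station import ctrl
print(ctrl.hand_in())"
```

```text
the job is handed in; nothing more can be done
None
```

I set up both displays and handed the job in at about 43 s. The last pictures show the grey, white and blue boxes stacked centred on the red plinth, and the black cup upright inside the orange cup on the green one. The tape and knife look untouched and the arm never went near the stock bin; the hand-in returned no verdict.

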